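# Tag the passed scaffold tube and hold it out level

### The arm

A 6-joint arm with a two-finger parallel gripper is mounted at the origin on the work surface. World frame = base frame: x ahead of the robot, y to its left, z up, the work surface at z = 0. Lengths are in m, angles in rad, forces in N, time in s.
With the tool pointing down it reaches from about 0.2 to 0.875 m from the base axis. Payload 3.4 kg.
Tool frame: the origin (TCP) lies midway between the tips of the shut fingers; the grasp point (between the pads) lies 19 mm behind it; z points along the fingers, y is the line along which they close (so a half turn about z gives the same grasp; the last joint's range is limited). The gripper opens to 94 mm and grips with 3 to 60 N. Pads are 16 mm wide; open, the fingers measure 119 mm over their backs; the gripper's body (75 mm by 177 mm) begins 78 mm behind the grasp point.
Start: joints at [1.097, 0.276, 1.505, -0, 1.361, -0.121], TCP at [0.199, 0.54, 0.205] pointing down, gripper open.
Joint ranges: [-2.89, 2.89], [-0.75, 2.08], [0.22, 2.7], [-1.18, 4.32], [0.11, 2.71], [-2.7, 2.7]. Speed limits (rad/s): [2.57, 2.57, 3.14, 3.14, 3.14, 3.14].

### API

Orientations are given as a rotation vector (axis times angle).
In Python, from rig import arm, grab_frame, camera_params, masks_of, tip_of gives the robot as it stands.
- The arm moves only by the tool carry_out, never from a script. Its argument "plan" is text: rows parted by semicolons, each of 7 numbers parted by spaces: the turn, a rotation vector about the tool's x, y, z in degrees, then the shift along the tool's x, y, z in cm, then the closure, from 0 (fully open) to 1 (shut). In form: rx ry rz dx dy dz grip; .... A call has 1 to 8 rows; each row shifts and turns the commanded pose from where the row before left it, along the tool's axes as they then stand; what a row does not reach is not made up. A row lasts 1/8 s, in which the tool goes at most 62.5 mm and 10.7 degrees, less where a joint would pass 70% of its speed; a pose out of reach is approached as far as the arm can. A call with a gripper value outside its range is refused whole. The fingers move at their own pace and stop on an object; "grip_force" is the grip in N (left out, the last holds). Time passes only in rows, so rows that do not move let the fingers close. It gives the time, the measured TCP pose, the force, the opening and the grip force at its end, in the units of the state.
- arm.get_obs(): the state, without advancing time (a new reading comes with each control period).
- grab_frame(name): name is "side" or "top"; returns (picture, depth): 420x560x3 uint8, blue, green, red; 420x560 float32, m along the optical axis (not along the pixel's ray), 0 where there is no reading.
- camera_params(name): a dict with "intrinsics" (3x3 intrinsics, pixels), "view" (4x4, takes a point from world to camera coordinates). Camera axes: x right, y up, looking along -z (the intrinsics and any distortion apply to the point x, -y, -z); pixel columns grow to the right and rows downward; lengths in m; the calibration is good to about 2 mm. A picture is of the moment at which its call begins. camera_params takes no time and is no camera call.
- arm.sign_off(): hands the job in; it is judged then, once.
Trained networks look in the newest picture that a camera, given by its name, has taken for a name from the list of things; names that differ only in an ending like _2 or _b are one class to them, and where a whole thing is asked for, a point or a joint stands for the part that bears it (a point fixed in the world has none). Each returns a list of dicts, best first, with "conf" (0 to 1); they miss things now and then, are a little off and sometimes report something else, mostly with a low value. They report only what shows in the picture. A call takes as long as a camera call. They do not tell look-alikes from the thing itself.
- masks_of(camera, label): "pixels" (420x560 bool, what is visible of it).
- tip_of(camera, label): "position" ([x, y, z] in m, in world coordinates, good to about 4 mm: a listed point, or the origin of a listed thing).
The state is a dict: "time_s": time; "joints": joint angles; "qvel": joint speeds; "tau": joint torques, N m; "position": TCP position; "orientation": TCP orientation; "force": force on the tool from outside, world axes, zero at the start; "moment": the same for the moment, N m; "width": finger opening in m; "grasp_force": force on a finger pad.
Only numpy, scipy, OpenCV 4.12 (cv2) and the standard library are available. Lean on these libraries where they do the work, as an engineer would, in place of code of your own. Each camera call takes 0.05 s, during which the arm holds its last target. There are 200 camera calls.

### The job

This scaffold tube has passed inspection: take the green hook tag from the slotted block, hang it over the tube between the rack's two posts and let go of it. Then grip the tube and lift it with its tag at least 6 cm up out of the rack, keeping it level, and hold it there level and still for three seconds, ready for the scaffolder; finish still holding it, with the tag hanging freely. Leave the other tags and the loose things on the bench where they are.

Things in the scene. Friction and masses are not known exactly. Their poses are not given: they have to be found in the camera images.
- tube: Bare aluminium scaffold tube, 48.3 mm diameter, 420 mm long, blue band near each end, about 0.7 kg, balanced at its middle. Origin at its centre, y axis along it (it may roll, so x and z turn about y). It lies loose and level in the rack's two V heads (150 mm either side of its middle), axis 205 mm above the bench. The tag shifts the balance only a few mm.
- rack: Fixed yellow steel rack, 200 (x) by 350 mm (y), origin on the bench under its middle, y along the tube, x away from the robot. Posts 40 mm square at y = -150 and 150 mm, each with an open V head 44 mm wide in y; V tips 212 mm high, 40 mm to each side of the tube's axis. The bay between them is free below the tube but for two tie rails, 30 mm high, at x = -80 and 80 mm.
- tag_green: Green rigid hook tag, flat plate 8 mm thick, 226 mm tall, 80 g, upright in a slot. Origin at the bottom edge below the hook's middle; z up, y square to the plate, x towards the hook's open side. Panel with white card: z 0 to 90, x -40 to 52 mm. A 16 mm neck (x -45 to -29) joins it to the hook, 58 mm wide inside with bevelled upper corners, inner top z = 183 mm. It hangs upright.
- green_mouth (a point): Middle of the green tag's side mouth (x = 36, z = 129 mm in the tag's frame): the 78 mm high gap between panel top (z 90 mm) and the hook's short lip (x 29 to 43, down to z 168 mm). With the mouth level with the tube, move the tag along its own +x: the tube enters; then lower the tag about 30 mm onto the tube.
- green_tab (a point): Middle of the green tag's finger tab above the hook (z = 210 mm in the tag's frame). Tab 36 mm wide in x, up to z = 226 mm; below z = 203 mm it widens into the crown, solid down to z = 183 mm. Pinch it across the 8 mm thickness, fingertips not below z = 185 mm, so that they stay above the tube when the tag is hung.
- green_hook (a point): Point in the green tag's hook where the axis of the tube lies once it hangs: x = 0, z = 159 mm in the tag's frame (24 mm under the hook's inner top). Axes as tag_green.
- tag_block: Fixed pine block 130 (x) by 210 (y) by 55 mm high, origin on the bench under its middle. Three sawn slots along its x at y = -78, 0 and 78 mm, 45 mm deep (floor 10 mm above the bench), 95 by 10 mm; a tag stands in each with its hook mouth and x axis towards the block's +x. Lift a tag 45 mm to free it. Neighbours stand 70 mm apart and reach 236 mm up: do not sweep a tag sideways through them.
- tag_red: Red tag. Same shape and size as tag_green (origin at the middle of its bottom edge, z up). Must stay in its slot; it starts in any of the three slots.
- tag_yellow: Yellow tag. Same shape and size as tag_green (origin at the middle of its bottom edge, z up). Must stay in its slot; it starts in any of the three slots.
- drift: Tapered steel drift lying on the bench under the tube, between the posts, 175 mm long along its x, 16 mm thick. Bystander.
- end_cap: Orange plastic tube end cap, a cup 56 mm across and 45 mm high, standing on the bench. Bystander.
- thumb_nut: Silver thumb nut ring with two lugs, 74 mm over the lugs, 14 mm high, lying on the bench. Bystander.
- coupler: Loose grey double coupler standing on the bench between rack and vise, about 85 by 85 by 120 mm, 1 kg. Bystander. Farther left, out of the way, is a fixed blue bench vise with a bent coupler in its jaws, up to 260 mm high, well beyond the block.
Mind the look-alikes: they are no part of the job. Of the things that look like the tag_green, the middle-sized one is meant.

How it is judged:
On the way, in this order (a step that is already met when the one before it is completed fails the run):
1. the green tag hangs released from the tube between the posts, the tube still lying in the rack (x of green_hook in the frame of tube between -0.02 and 0.02 m and z of green_hook in the frame of tube between -0.02 and 0.02 m and contact force between tag_green and tube above 0.2 N and contact force between tag_green and the arm below 0.3 N and contact force between tag_green and the fingers below 0.3 N and angle between tag_green's own z axis and vertical below 0.25 rad and y of green_hook in the frame of rack between -0.128 and 0.128 m and height (world z) of tube between 0.195 and 0.215 m and contact force between tube and rack above 1 N and linear speed of tag_green below 0.05 m/s), for 0.3 s.
2. the tube, tag hanging from it, is held by the gripper clear above the rack, level and still, for 1.5 s (height (world z) of tube above 0.25 m and angle between tube's own y axis and vertical between 1.4808 and 1.6608 rad and contact force between each of tube, tag_green and rack below 0.2 N and contact force between tube and the fingers above 3 N and linear speed of tube below 0.03 m/s and angular speed of tube below 0.2 rad/s and x of green_hook in the frame of tube between -0.02 and 0.02 m and z of green_hook in the frame of tube between -0.02 and 0.02 m and contact force between tag_green and tube above 0.2 N and contact force between tag_green and the arm below 0.3 N and contact force between tag_green and the fingers below 0.3 N and angle between tag_green's own z axis and vertical below 0.25 rad), for 1.5 s.
At the end, for the whole second after the job is handed in: Tube held by the gripper alone, axis over 250 mm above the bench (45 mm above its rest), level within 5 degrees, under 30 mm/s and 0.2 rad/s; the green tag hangs freely on it by its hook (within 20 mm of the axis across, 150 mm of the middle along), upright within 14 degrees (all of step 2 and y of green_hook in the frame of tube between -0.15 and 0.15 m and linear speed of tag_green below 0.05 m/s); the arm keeps its last pose, push and grip.
It fails at once if the tube tips more than 15 degrees from level (angle between tube's own y axis and vertical below 1.3108 rad or angle between tube's own y axis and vertical above 1.8308 rad).
It fails at once if the red or yellow tag is moved more than 25 mm (distance of any of tag_red, tag_yellow from where it was at the start of the episode above 0.025 m).
It fails at once if the drift, end cap, thumb nut or loose coupler is moved more than 25 mm (distance of any of drift, end_cap, thumb_nut, coupler from where it was at the start of the episode above 0.025 m).
It also fails if it takes over 64 s, if anything falls off the work surface, if the arm or the gripper's body presses on something with over 40 N, if the wrist force passes 120 N, or if a joint passes its speed limit or range.

## Working session

There is one attempt and no reset: what is moved stays moved. The work goes in short steps, Python scripts to look and compute and a tool call to move; the robot and the scene stay as the last step left them, time stands still between calls to the robot, and variables do not carry over. Pictures are saved under pics/ and viewed, at most 10 in all, crops included, and the job is handed in when it is done.

Besides the shell and the picture viewer there is one more tool, called after ">>>" as name(argument=value, ...), one argument or row to a line, values as JSON. carry_out: Moves the arm, as the interface text tells. Its arguments: {"type":"object","properties":{"plan":{"type":"string"},"grip_force":{"type":"number"}},"required":["plan"]}

```bash
mkdir -p pics
cat > h.py <<'E'
import numpy as np, cv2
from rig import arm, grab_frame, camera_params, masks_of, tip_of
def cloud(name,depth):
    p=camera_params(name);K=np.array(p["intrinsics"]);V=np.linalg.inv(np.array(p["view"]))
    v,u=np.mgrid[:420,:560]
    c=np.stack([(u-K[0,2])/K[0,0]*depth,-(v-K[1,2])/K[1,1]*depth,-depth,np.ones_like(depth)],-1)
    return (c@V.T)[...,:3]
def proj(name,P):
    p=camera_params(name);K=np.array(p["intrinsics"]);c=np.array(p["view"])@np.append(P,1)
    q=K@np.array([c[0],-c[1],-c[2]]);return q[:2]/q[2]
E
python3 - <<'E'
from h import *
for n in("side","top"):
    im,d=grab_frame(n);cv2.imwrite(f"pics/{n}0.png",im);np.save(f"{n}0.npy",d)
    print(n,camera_params(n).keys())
    for l in("tube","rack","tag_green","green_mouth","green_tab","green_hook","tag_block","tag_red","tag_yellow","drift","end_cap","thumb_nut","coupler"):
        print(l,[(np.round(r["position"],3),round(r["conf"],2),proj(n,r["position"]).astype(int)) for r in tip_of(n,l)])
o=arm.get_obs();print(o)
E
```

```text
side dict_keys(['intrinsics', 'view'])
tube [(array([ 0.603, -0.22 ,  0.206]), 0.91, array([387, 215]))]
rack [(array([0.721, 0.18 , 0.001]), 0.73, array([293, 200]))]
tag_green [(array([0.472, 0.194, 0.011]), 0.77, array([232, 227])), (array([0.265, 0.324, 0.   ]), 0.76, array([146, 241])), (array([ 0.536,  0.094, -0.   ]), 0.64, array([270, 236]))]
green_mouth [(array([0.518, 0.095, 0.084]), 0.93, array([265, 215])), (array([0.235, 0.28 , 0.174]), 0.76, array([132, 201])), (array([0.51, 0.2 , 0.14]), 0.73, array([238, 185]))]
green_tab [(array([0.534, 0.091, 0.141]), 0.94, array([270, 197])), (array([0.268, 0.321, 0.287]), 0.84, array([127, 151])), (array([0.476, 0.189, 0.222]), 0.62, array([229, 165])), (array([0.512, 0.202, 0.141]), 0.52, array([238, 184])), (array([0.474, 0.19 , 0.17 ]), 0.17, array([230, 182]))]
green_hook [(array([0.261, 0.316, 0.218]), 0.71, array([131, 177])), (array([0.537, 0.086, 0.105]), 0.68, array([272, 208])), (array([0.477, 0.193, 0.171]), 0.67, array([229, 181]))]
tag_block [(array([ 0.456,  0.272, -0.   ]), 0.74, array([211, 222]))]
tag_red [(array(
[... 2307 characters left out ...]
  0.002]), 0.6, array([381, 165]))]
{'time_s': 1.4, 'joints': array([ 1.09700345e+00,  2.75900266e-01,  1.50490251e+00,  1.33616415e-05,
        1.36069137e+00, -1.21030598e-01]), 'qvel': array([-0.00019508,  0.00068171,  0.00073684,  0.00191554,  0.00033282,
        0.00054642]), 'tau': array([-3.53719861e-04, -4.04459739e+01, -2.37500632e+01,  7.02914782e-02,
        2.48974917e-02,  2.43084673e-05]), 'position': array([0.19869163, 0.53962036, 0.20549186]), 'orientation': array([5.51250469e-01, 3.09283437e+00, 1.53961021e-04]), 'force': array([ 0.83366349, -0.72414015,  0.28654098]), 'moment': array([-0.02839751,  0.01035424, -0.01428165]), 'grasp_force': 0.0, 'width': 0.09430650716974442}
```

View pics/side0.png

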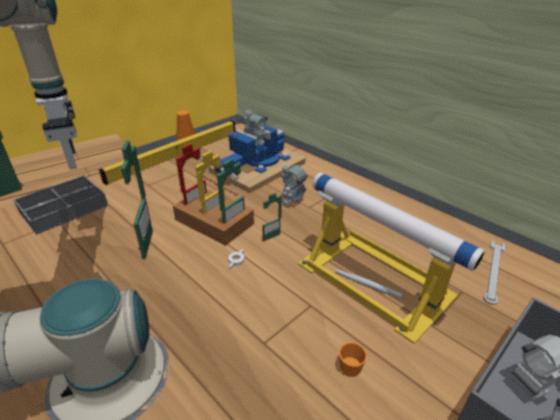

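View pics/top0.png

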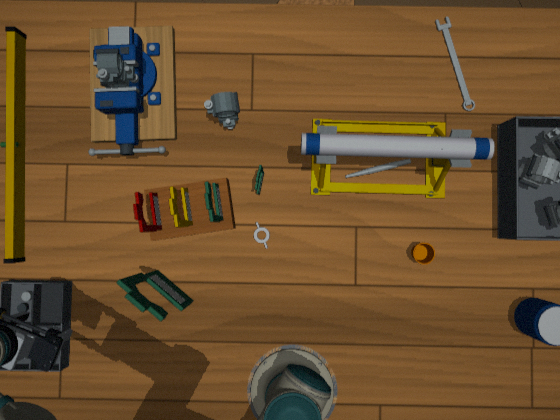

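The side view shows three green tags: a large one at (140,200), one in the block at (230,188) and a small one at (271,215). The top view has them at (155,292), (213,200) and (259,180). The middle-sized one is the one in the block. I'll measure it, the tube and the block, and check it in a crop.

```bash
cat > meas.py <<'E'
from h import *
for n in("side","top"):
    im,d=grab_frame(n);C=cloud(n,d)
    m=masks_of(n,"tube")[0]["pixels"]&(d>0);m=cv2.erode(m.astype(np.uint8),np.ones((3,3)))>0
    P=C[m];P=P[(P[:,2]>.17)&(P[:,2]<.26)]
    from scipy.optimize import least_squares
    def f(q): # line x=a+b*y, z=c+e*y, radius .02415
        a,b,c,e=q;D=np.array([b,1,e]);D/=np.linalg.norm(D)
        return np.linalg.norm(np.cross(P-[a,0,c],D),axis=1)-.02415
    r=least_squares(f,[.6,0,.2,0],loss="soft_l1",f_scale=.002)
    a,b,c,e=r.x;print(n,"tube a,b,c,e",r.x.round(4),"y",np.percentile(P[:,1],[.5,99.5]).round(4),"res",np.median(abs(r.fun)).round(4),len(P))
    for q in masks_of(n,"tag_green"):
        m=q["pixels"]&(d>0);T=C[m]
        print(" tag",round(q["conf"],2),m.sum(),"bbox",T.min(0).round(3),T.max(0).round(3))
        if abs(np.median(T[:,0])-.47)>.06 or abs(np.median(T[:,1])-.19)>.05: continue
        T=T[(T[:,2]>.07)&(abs(T[:,1]-.193)<.04)]
        pl=cv2.fitLine(T[:,:2].astype(np.float32),cv2.DIST_HUBER,0,.01,.01).ravel();print("  dir",pl.round(4),"deg",np.degrees(np.arctan2(pl[1],pl[0])))
        h=T[T[:,2]>.2];print("  top",h.mean(0).round(4),len(h),"max z",T[:,2].max())
    for l in("tag_block","rack"):
        for q in masks_of(n,l)[:1]:
            m=q["pixels"]&(d>0);T=C[m]
            if l=="tag_block": T=T[abs(T[:,2]-.055)<.004]
            else: T=T[(T[:,2]<.05)&(T[:,2]>.02)]
            print(l,cv2.minAreaRect((T[:,:2]*1000).astype(np.float32)),len(T))
E
python3 - <<'E'
exec(open("meas.py").read())
im=cv2.imread("pics/side0.png")[130:250,110:310];cv2.imwrite("pics/crop.png",cv2.resize(im,None,fx=4,fy=4,interpolation=2))
E
```

```text
side tube a,b,c,e [ 6.077e-01  1.050e-02  2.055e-01 -6.000e-04] y [-0.4302 -0.0201] res 0.0008 3319
 tag 0.88 930 bbox [ 0.427  0.177 -0.002] [0.66  0.488 0.238]
  dir [0.9868 0.162  0.463  0.1864] deg 9.32422
  top [0.4702 0.1881 0.216 ] 226 max z 0.2376118225465576
 tag 0.86 558 bbox [ 0.501  0.079 -0.002] [0.711 0.267 0.153]
 tag 0.61 1461 bbox [ 0.217  0.257 -0.628] [1.07  2.229 0.311]
tag_block ((460.9377136230469, 265.5935974121094), (134.7074432373047, 209.4999237060547), 9.206408500671387) 914
rack ((604.062744140625, -218.475341796875), (338.5713806152344, 190.9779815673828), 89.58529663085938) 1357
top tube a,b,c,e [ 6.043e-01  9.500e-03  2.045e-01 -4.000e-04] y [-0.4231 -0.0128] res 0.0011 3569
 tag 0.95 1653 bbox [ 0.195  0.261 -0.001] [0.305 0.437 0.314]
 tag 0.71 500 bbox [0.429 0.182 0.044] [0.521 0.231 0.243]
  dir [0.9816 0.1908 0.4773 0.1914] deg 11.000135
  top [0.4719 0.1918 0.2202] 193 max z 0.2425061812722742
tag_block ((458.0191650390625, 269.7577819824219), (130.00860595703125, 210.3606414794922), 9.57114028930664) 2514
rack ((601.809814453125, -211.83204650878906), (326.5124816894531, 185.92471313476562), 89.41598510742188) 589
```

View pics/crop.png

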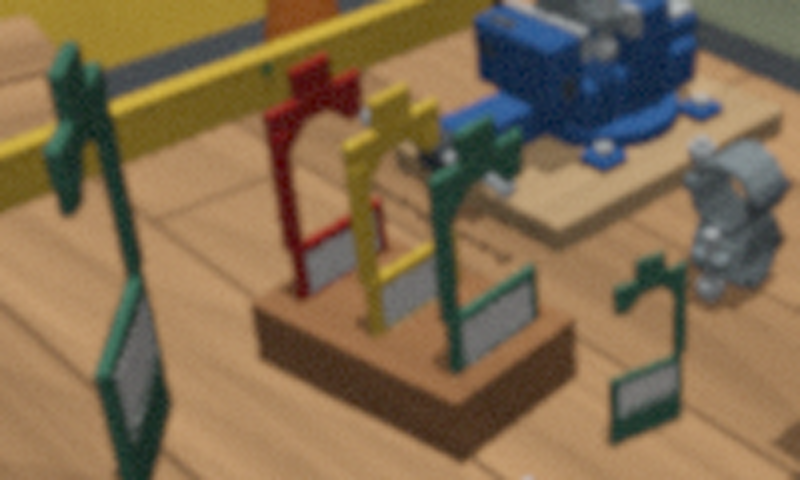

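The crop confirms it: the middle-sized green tag stands in the block's near slot, with its tab at crop (485,130), i.e. side (231,162), and its mouth to +x. The decoys are at (130,155) and (272,197). First I go up and turn to the tag's yaw.

>>> carry_out(
  plan="0 0 -7.45 0 0 -5.4 0.4; 0 0 -7.45 0 0 -5.4 0.4; 0 0 -7.45 0 0 -5.4 0.4; 0 0 -7.45 0 0 -5.4 0.4; 0 0 0 0 0 0 0.4",
  grip_force=30,
)

```text
time_s: 2.52
position: [0.1993, 0.5409, 0.4264]
orientation: [-0.262, 3.125, 0.013]
force: [0.2, 0.9, -0.8]
width: 0.056
grasp_force: 0.0
```

>>> carry_out(
  plan="0 0 0 -2.66 -4.86 0 0.4; 0 0 0 -2.66 -4.86 0 0.4; 0 0 0 -2.66 -4.86 0 0.4; 0 0 0 -2.66 -4.86 0 0.4; 0 0 0 -2.66 -4.86 0 0.4; 0 0 0 -2.66 -4.86 0 0.4; 0 0 0 -2.66 -4.86 0 0.4; 0 0 0 -2.66 -4.86 0 0.4",
)

```text
time_s: 3.52
position: [0.4737, 0.19, 0.4201]
orientation: [0.261, -3.129, 0.0]
force: [-0.3, 0.8, -0.4]
width: 0.0564
grasp_force: 0.0
```

>>> carry_out(
  plan="0 0 0 0 0 0 0.4; 0 0 0 0 0 0 0.4",
)

```text
time_s: 3.78
position: [0.4727, 0.1919, 0.4205]
orientation: [0.261, -3.128, -0.001]
force: [0.2, -0.2, -0.3]
width: 0.0563
grasp_force: 0.0
```

>>> carry_out(
  plan="0 0 0 -0.1 0 5 0.4; 0 0 0 0 0 5 0.4; 0 0 0 0 0 5 0.4; 0 0 0 0 0 4 0.4; 0 0 0 0 0 2.95 0.4; 0 0 0 0 0 0 0.4",
)

```text
time_s: 4.53
position: [0.4714, 0.1929, 0.2]
orientation: [0.266, -3.125, 0.001]
force: [0.2, 0.5, 0.1]
width: 0.0562
grasp_force: 0.0
```

>>> carry_out(
  plan="0 0 0 0 0 0 1; 0 0 0 0 0 0 1; 0 0 0 0 0 0 1; 0 0 0 0 0 0 1; 0 0 0 0 0 0 1; 0 0 0 0 0 0 1",
)

```text
time_s: 5.28
position: [0.4743, 0.1918, 0.2021]
orientation: [-0.262, 3.131, 0.0]
force: [0.1, 0.0, 1.8]
width: 0.0081
grasp_force: 30.0
```

>>> carry_out(
  plan="0 0 0 0 0 -1.5 1; 0 0 0 0 0 -2 1; 0 0 0 0 0 -2.5 1; 0 0 0 0 0 -3 1; 0 0 0 0 0 -4 1; 0 0 0 0 0 -4 1; 0 0 0 0 0 -3 1; 0 0 0 0 0 0 1",
)

```text
time_s: 6.28
position: [0.4751, 0.192, 0.4048]
orientation: [-0.262, 3.125, 0.001]
force: [0.1, 0.8, -1.0]
width: 0.0078
grasp_force: 30.0
```

Run:
```python
from h import *
o=arm.get_obs();print(o["position"],o["force"],o["width"])
for n in("side","top"):
    im,d=grab_frame(n);cv2.imwrite(f"pics/{n}1.png",im)
    for l in("green_tab","green_hook","tag_green","green_mouth"):
        print(n,l,[(np.round(r["position"],3),round(r["conf"],2)) for r in tip_of(n,l)])
```

```text
[0.47509058 0.19202169 0.40481888] [ 0.11927739  0.80442966 -0.95980946] 0.0077514919678342495
side green_tab [(array([0.265, 0.319, 0.286]), 0.82), (array([0.478, 0.192, 0.427]), 0.69), (array([0.536, 0.095, 0.14 ]), 0.56)]
side green_hook [(array([0.258, 0.316, 0.218]), 0.96), (array([0.477, 0.191, 0.374]), 0.84), (array([0.536, 0.089, 0.104]), 0.72)]
side tag_green [(array([0.268, 0.321, 0.001]), 0.96), (array([0.538, 0.09 , 0.002]), 0.77), (array([0.472, 0.189, 0.214]), 0.76)]
side green_mouth [(array([0.517, 0.096, 0.085]), 0.7), (array([0.234, 0.279, 0.177]), 0.57)]
top green_tab [(array([0.266, 0.316, 0.291]), 0.7), (array([0.535, 0.092, 0.143]), 0.69)]
top green_hook [(array([0.266, 0.319, 0.221]), 0.85), (array([0.539, 0.092, 0.108]), 0.57), (array([0.476, 0.193, 0.368]), 0.52)]
top tag_green [(array([0.268, 0.321, 0.001]), 0.86), (array([0.471, 0.194, 0.209]), 0.79), (array([0.536, 0.093, 0.002]), 0.55), (array([ 0.359, -0.328, -0.003]), 0.55)]
top green_mouth [(array([0.233, 0.28 , 0.177]), 0.94), (array([0.473, 0.19 , 0.367]), 0.63), (array([0.516, 0.089, 0.085]), 0.47)]
```

View pics/side1.png

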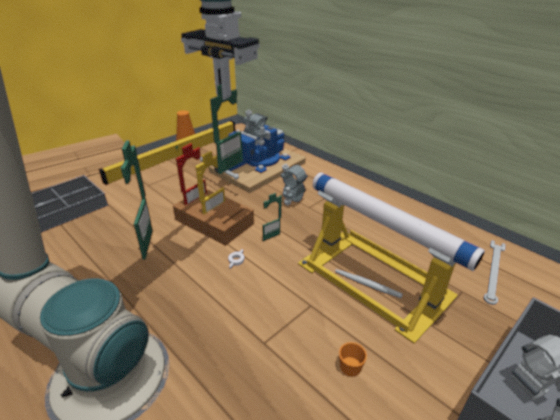

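The tag hangs from the gripper at about side (228,130). The other tags, the nut (236,258) and the small tag are undisturbed. Next I turn it to the rack's yaw and carry it in front of the tube.

>>> carry_out(
  plan="0 0 5.05 0 0 0 1; 0 0 5.05 0 0 0 1; 0 0 0 0 -3 0 1; 0 0 0 -0.3 -5 0 1; 0 0 0 -0.3 -6 0 1; 0 0 0 -0.3 -6 0 1; 0 0 0 -0.2 -6 0 1; 0 0 0 -0.1 -4.5 0 1",
)

```text
time_s: 7.78
position: [0.4833, -0.1156, 0.4017]
orientation: [-0.016, -3.142, 0.0]
force: [-0.4, 0.5, -0.5]
width: 0.0078
grasp_force: 30.0
```

>>> carry_out(
  plan="0 0 0 0 -3.2 0 1; 0 0 0 0 0 0 1; 0 0 0 0 0 0 1; 0 0 0 0 0 0 1",
)

```text
time_s: 8.28
position: [0.4833, -0.144, 0.4022]
orientation: [0.011, 3.141, 0.001]
force: [-0.2, 0.5, -1.0]
width: 0.0081
grasp_force: 30.0
```

Run:
```python
from h import *
from scipy.spatial.transform import Rotation as R
o=arm.get_obs();print(o["position"],o["force"],o["width"],R.from_rotvec(o["orientation"]).as_matrix().round(3))
for n in("side","top"):
    im,d=grab_frame(n)
    for l in("green_tab","green_hook","tag_green","green_mouth"):
        print(n,l,[(np.round(r["position"],3),round(r["conf"],2)) for r in tip_of(n,l) if r["position"][1]<0])
exec(open("meas.py").read())
```

```text
[ 0.48325278 -0.14403867  0.40217693] [-0.18223687  0.54895455 -0.95634315] 0.008148686752209094 [[-1.     0.007  0.   ]
 [ 0.007  1.     0.   ]
 [-0.     0.    -1.   ]]
side green_tab [(array([ 0.485, -0.146,  0.425]), 0.68)]
side green_hook []
side tag_green [(array([ 0.483, -0.142,  0.209]), 0.76)]
side green_mouth []
top green_tab [(array([ 0.485, -0.143,  0.423]), 0.71)]
top green_hook [(array([ 0.486, -0.145,  0.368]), 0.57)]
top tag_green [(array([ 0.479, -0.141,  0.208]), 0.45)]
top green_mouth [(array([ 0.517, -0.149,  0.34 ]), 0.49)]
side tube a,b,c,e [ 0.6077  0.0108  0.2052 -0.0016] y [-0.4302 -0.0406] res 0.0009 2792
 tag 0.79 1716 bbox [ 0.436 -0.162 -0.653] [2.144 1.225 0.437]
 tag 0.72 1491 bbox [ 0.217  0.257 -0.716] [1.102 2.235 0.311]
 tag 0.58 514 bbox [ 0.503  0.08  -0.001] [0.702 0.249 0.153]
tag_block ((461.37969970703125, 268.4369812011719), (133.54847717285156, 214.7995147705078), 9.362777709960938) 1276
rack ((604.4179077148438, -218.15499877929688), (338.86029052734375, 189.10194396972656), 89.50397491455078) 1335
top tube a,b,c,e [ 6.043e-01  9.000e-03  2.046e-01 -6.000e-04] y [-0.4242 -0.0109] res 0.0011 1655
 tag 0.79 1752 bbox [ 0.173  0.261 -0.006] [0.305 0.453 0.314]
 tag 0.65 136 bbox [ 0.461 -0.149  0.219] [ 0.518 -0.069  0.786]
 tag 0.52 171 bbox [ 0.5    0.084 -0.006] [0.566 0.104 0.155]
tag_block ((458.05792236328125, 270.15985107421875), (130.18984985351562, 211.26698303222656), 9.589232444763184) 2847
rack ((0.0, 0.0), (0.0, 0.0), 0.0) 0
```

>>> carry_out(
  plan="0 0 0 0 0 3 1; 0 0 0 0 0 4 1; 0 0 0 0 0 4 1; 0 0 0 0 0 2.5 1; 0 0 0 0 0 0 1; 0 0 0 -1.5 0 0 1; 0 0 0 -1.5 0 0 1; 0 0 0 0 0 0 1",
)

```text
time_s: 10.28
position: [0.5153, -0.1458, 0.2675]
orientation: [0.013, 3.14, -0.001]
force: [-0.3, 0.1, -1.1]
width: 0.0077
grasp_force: 30.0
```

>>> carry_out(
  plan="0 0 0 -1.5 0 0 1; 0 0 0 -1.5 0 0 1; 0 0 0 -1.5 0 0 1; 0 0 0 -1.5 0 0 1; 0 0 0 -1.5 0 0 1; 0 0 0 -1.4 0 0 1; 0 0 0 0 0 0 1; 0 0 0 0 0 0 1",
)

```text
time_s: 11.28
position: [0.6019, -0.1463, 0.2669]
orientation: [-0.014, -3.141, -0.0]
force: [0.4, -0.5, -0.5]
width: 0.0078
grasp_force: 30.0
```

Run:
```python
from h import *
o=arm.get_obs();print(o["position"],o["force"],o["width"])
for n in("side","top"):
    im,d=grab_frame(n);cv2.imwrite(f"pics/{n}2.png",im)
    for l in("green_tab","green_hook","tag_green","tube"):
        print(n,l,[(np.round(r["position"],3),round(r["conf"],2)) for r in tip_of(n,l) if r["position"][1]<0])
im=cv2.imread("pics/side2.png")[90:340,250:520];cv2.imwrite("pics/crop2.png",cv2.resize(im,None,fx=2.2,fy=2.2))
```

```text
[ 0.60185763 -0.14626084  0.26685547] [ 0.41477274 -0.45986183 -0.45396115] 0.0077697799604231794
side green_tab [(array([ 0.604, -0.146,  0.286]), 0.75)]
side green_hook [(array([ 0.603, -0.146,  0.231]), 0.76), (array([ 0.599, -0.147,  0.074]), 0.74)]
side tag_green [(array([ 0.599, -0.144,  0.073]), 0.84)]
side tube [(array([ 0.6  , -0.219,  0.205]), 0.87)]
top green_tab [(array([ 0.603, -0.147,  0.287]), 0.53)]
top green_hook [(array([ 0.604, -0.147,  0.234]), 0.68)]
top tag_green [(array([ 0.601, -0.144,  0.076]), 0.57)]
top tube [(array([ 0.605, -0.223,  0.205]), 0.72), (array([ 0.583, -0.225,  0.002]), 0.57)]
```

View pics/crop2.png

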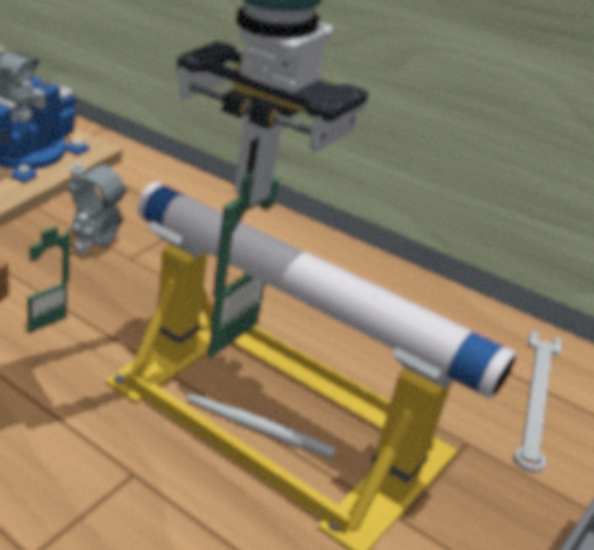

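The hook (crop (240,200)) encloses the tube, and the panel hangs below it at (238,315). Now I lower it.

>>> carry_out(
  plan="0 0 0 -0.1 0 1 1; 0 0 0 0 0 1 1; 0 0 0 0 0 0.5 1; 0 0 0 0 0 0.3 1; 0 0 0 0 0 0 1; 0 0 0 0 0 0 1",
)

```text
time_s: 12.52
position: [0.6034, -0.1464, 0.2392]
orientation: [0.014, 3.141, -0.0]
force: [0.1, 0.5, -2.0]
width: 0.0079
grasp_force: 30.0
```

>>> carry_out(
  plan="0 0 0 0 0 0.2 1; 0 0 0 0 0 0.1 1; 0 0 0 0 0 0 1",
)

```text
time_s: 12.9
position: [0.6036, -0.1464, 0.2381]
orientation: [0.014, 3.139, -0.001]
force: [-0.8, 0.4, 6.1]
width: 0.0076
grasp_force: 30.0
```

>>> carry_out(
  plan="0 0 0 0 0 0 0.8; 0 0 0 0 0 0 0.7; 0 0 0 0 0 0 0.65; 0 0 0 0 0 0 0.65; 0 0 0 0 0 0 0.65; 0 0 0 0 0 0 0.65; 0 0 0 0 0 0 0.65",
)

```text
time_s: 13.78
position: [0.6033, -0.1463, 0.236]
orientation: [0.014, 3.142, 0.0]
force: [-1.0, -0.3, 0.1]
width: 0.0326
grasp_force: 0.0
```

Run:
```python
from h import *
o=arm.get_obs();print(o["position"],o["force"],o["width"])
for n in("side","top"):
    im,d=grab_frame(n);cv2.imwrite(f"pics/{n}3.png",im)
    for l in("green_tab","green_hook","tag_green","tube"):
        print(n,l,[(np.round(r["position"],3),round(r["conf"],2)) for r in tip_of(n,l) if r["position"][1]<0])
im=cv2.imread("pics/side3.png")[90:340,250:520];cv2.imwrite("pics/crop3.png",cv2.resize(im,None,fx=2.2,fy=2.2))
```

```text
[ 0.60325491 -0.14631891  0.23595163] [-1.00255842 -0.32806477  0.13081294] 0.03261367441753749
side green_tab [(array([ 0.604, -0.149,  0.257]), 0.96)]
side green_hook [(array([ 0.605, -0.145,  0.205]), 0.63)]
side tag_green [(array([ 0.605, -0.146,  0.045]), 0.68)]
side tube [(array([ 0.601, -0.22 ,  0.204]), 0.9)]
top green_tab [(array([ 0.606, -0.149,  0.258]), 0.61)]
top green_hook [(array([ 0.606, -0.147,  0.2  ]), 0.77)]
top tag_green [(array([ 0.606, -0.146,  0.049]), 0.53)]
top tube [(array([ 0.608, -0.224,  0.202]), 0.62)]
```

View pics/crop3.png

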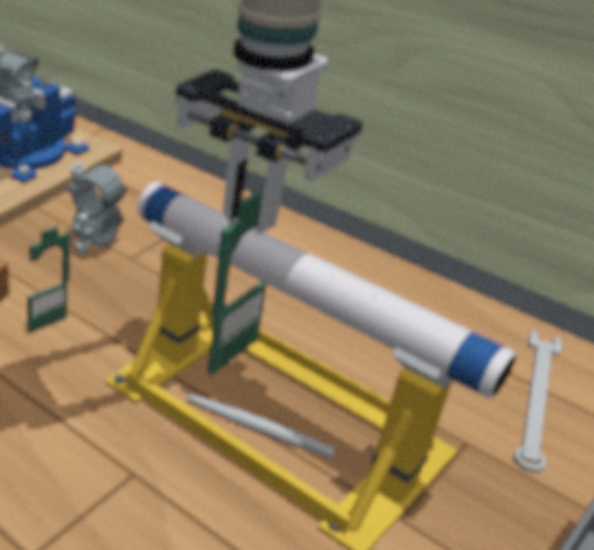

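The tag hangs free at crop (235,290), with the fingers clear on both sides of the tab. I go up, turn 90° and move over the tube's middle.

>>> carry_out(
  plan="0 0 0 0 0 -2 0.65; 0 0 0 0 0 -4 0.65; 0 0 0 0 0 -4 0.5; 0 0 0 0 -3 -1 0.2; 0 0 0 0 -3.8 0 0; 0 0 10 0 0 0 0; 0 0 10 0 0 0 0; 0 0 10 0 0 0 0",
)

```text
time_s: 15.28
position: [0.6026, -0.2145, 0.3459]
orientation: [-0.836, -3.028, -0.0]
force: [-0.0, 0.2, 0.1]
width: 0.0897
grasp_force: 0.0
```

>>> carry_out(
  plan="0 0 10 0 0 0 0; 0 0 10 0 0 0 0; 0 0 10 0 0 0 0; 0 0 10 0 0 0 0; 0 0 10 0 0 0 0; 0 0 10 0 0 0 0; 0 0 0 0 0 0 0; 0 0 0 0 0 0 0",
)

```text
time_s: 16.27
position: [0.6026, -0.2143, 0.3459]
orientation: [-2.229, -2.214, -0.0]
force: [-0.5, -0.7, -0.2]
width: 0.0939
grasp_force: 0.0
```

Run:
```python
from h import *
from scipy.spatial.transform import Rotation as R
o=arm.get_obs();print(o["position"],o["force"],o["width"],R.from_rotvec(o["orientation"]).as_matrix().round(3))
for n in("side","top"):
    im,d=grab_frame(n)
    for l in("green_hook","tag_green","tube"):
        print(n,l,[(np.round(r["position"],3),round(r["conf"],2)) for r in tip_of(n,l) if r["position"][1]<0])
exec(open("meas.py").read())
```

```text
[ 0.60261784 -0.21429007  0.34592363] [-0.47558618 -0.73125366 -0.16402547] 0.09393195912758677 [[ 0.007  1.    -0.   ]
 [ 1.    -0.007  0.   ]
 [ 0.    -0.    -1.   ]]
side green_hook [(array([ 0.605, -0.146,  0.207]), 0.58)]
side tag_green [(array([ 0.603, -0.148,  0.048]), 0.65)]
side tube [(array([ 0.602, -0.22 ,  0.206]), 0.96), (array([ 0.642, -0.142,  0.177]), 0.5)]
top green_hook [(array([ 0.607, -0.148,  0.203]), 0.78), (array([ 0.584, -0.229,  0.005]), 0.42)]
top tag_green []
top tube [(array([ 0.603, -0.221,  0.206]), 0.66)]
side tube a,b,c,e [ 0.6076  0.0102  0.2055 -0.0009] y [-0.4303 -0.02  ] res 0.0009 3120
 tag 0.96 913 bbox [0.218 0.257 0.005] [0.307 0.361 0.253]
 tag 0.78 1218 bbox [ 0.557 -0.154 -0.732] [2.14  0.784 0.275]
 tag 0.72 506 bbox [ 0.502  0.08  -0.002] [0.669 0.248 0.152]
 tag 0.72 703 bbox [ 0.402  0.331 -0.003] [0.7   0.731 0.238]
tag_block ((460.99114990234375, 267.46533203125), (135.45697021484375, 212.98501586914062), 9.397833824157715) 1238
rack ((604.9315185546875, -218.3776092529297), (338.32940673828125, 191.22682189941406), 89.79145050048828) 1249
top tube a,b,c,e [ 6.046e-01  1.050e-02  2.047e-01 -4.000e-04] y [-0.4138 -0.0111] res 0.0012 2282
 tag 0.89 1637 bbox [ 0.194  0.261 -0.006] [0.304 0.457 0.313]
 tag 0.78 404 bbox [ 0.556 -0.172 -0.004] [ 0.68  -0.141  0.276]
 tag 0.47 170 bbox [ 0.5    0.084 -0.003] [0.574 0.103 0.155]
tag_block ((458.101318359375, 270.10345458984375), (130.21717834472656, 210.9439697265625), 9.580080032348633) 2766
rack ((602.1644897460938, -208.2439727783203), (321.8729553222656, 185.81748962402344), 89.40199279785156) 424
```

>>> carry_out(
  plan="0 0 0 0 0.1 4 0; 0 0 0 0 0 4 0; 0 0 0 0 0 3 0; 0 0 0 0 0 2.5 0; 0 0 0 0 0 1.5 0; 0 0 0 0 0 1 0; 0 0 0 0 0 0 0",
)

```text
time_s: 18.05
position: [0.6036, -0.2143, 0.1857]
orientation: [-2.231, -2.211, 0.0]
force: [0.4, -0.3, 0.1]
width: 0.0937
grasp_force: 0.0
```

>>> carry_out(
  plan="0 0 0 0 0 0 0.3; 0 0 0 0 0 0 0.45; 0 0 0 0 0 0 0.6; 0 0 0 0 0 0 0.8; 0 0 0 0 0 0 1; 0 0 0 0 0 0 1; 0 0 0 0 0 0 1; 0 0 0 0 0 0 1",
  grip_force=58,
)

```text
time_s: 19.05
position: [0.6052, -0.2144, 0.1862]
orientation: [2.23, 2.21, 0.003]
force: [4.8, 0.8, -1.6]
width: 0.0473
grasp_force: 58.0
```

Gripped at 47–48 mm. A slow small lift comes first, and I read the moment for balance.

>>> carry_out(
  plan="0 0 0 0 0 -0.3 1; 0 0 0 0 0 -0.5 1; 0 0 0 0 0 -0.7 1; 0 0 0 0 0 -0.5 1; 0 0 0 0 0 0 1; 0 0 0 0 0 0 1",
)

```text
time_s: 19.8
position: [0.6034, -0.2143, 0.2058]
orientation: [-2.231, -2.211, 0.0]
force: [-0.3, -0.0, -7.7]
width: 0.0472
grasp_force: 58.0
```

Run:
```python
from h import *
o=arm.get_obs();print(o["position"],o["force"],o["moment"],o["width"])
exec(open("meas.py").read())
```

```text
[ 0.60336881 -0.21426541  0.20582456] [-0.32163361 -0.04979394 -7.66328178] [-0.00946747  0.07172228 -0.04713621] 0.04722558964991799
side tube a,b,c,e [ 0.6059  0.0107  0.2247 -0.0032] y [-0.4302 -0.0175] res 0.0008 2862
 tag 0.9 949 bbox [ 0.186  0.099 -0.003] [0.456 0.709 0.362]
 tag 0.81 530 bbox [ 0.501  0.08  -0.   ] [0.706 0.243 0.153]
 tag 0.73 957 bbox [ 0.522 -0.184 -0.002] [ 0.809 -0.007  0.306]
tag_block ((461.35406494140625, 267.0318603515625), (135.0487060546875, 214.98712158203125), 9.753387451171875) 1277
rack ((604.43408203125, -218.4097900390625), (337.83941650390625, 190.17181396484375), 89.80296325683594) 1279
top tube a,b,c,e [ 0.6027  0.0105  0.2237 -0.0022] y [-0.4242 -0.0107] res 0.0011 2096
 tag 0.95 437 bbox [ 0.554 -0.19  -0.005] [ 0.678 -0.141  0.297]
 tag 0.58 1798 bbox [ 0.168  0.261 -0.008] [0.304 0.464 0.314]
 tag 0.48 170 bbox [ 0.502  0.083 -0.005] [0.574 0.107 0.155]
tag_block ((458.0921325683594, 270.1632080078125), (130.25399780273438, 210.97496032714844), 9.58486270904541) 2787
rack ((601.9452514648438, -211.77944946289062), (328.91094970703125, 186.04527282714844), 89.32970428466797) 445
```

>>> carry_out(
  plan="0 0 0 0 0 -0.6 1; 0 0 0 0 0 -1 1; 0 0 0 0 0 -1.2 1; 0 0 0 0 0 -1.2 1; 0 0 0 0 0 -1 1; 0 0 0 0 0 -0.6 1; 0 0 0 0 0 -0.3 1; 0 0 0 0 0 0 1",
)

```text
time_s: 21.3
position: [0.6036, -0.2143, 0.2649]
orientation: [-2.231, -2.211, -0.0]
force: [0.2, 0.5, -6.8]
width: 0.0476
grasp_force: 58.0
```

>>> carry_out(
  plan="0 0 0 0 0 0 1; 0 0 0 0 0 0 1; 0 0 0 0 0 0 1; 0 0 0 0 0 0 1; 0 0 0 0 0 0 1; 0 0 0 0 0 0 1; 0 0 0 0 0 0 1; 0 0 0 0 0 0 1",
)

```text
time_s: 22.3
position: [0.6036, -0.2143, 0.265]
orientation: [2.231, 2.211, 0.0]
force: [0.6, 0.0, -7.6]
width: 0.0474
grasp_force: 58.0
```

>>> carry_out(
  plan="0 0 0 0 0 0 1; 0 0 0 0 0 0 1; 0 0 0 0 0 0 1; 0 0 0 0 0 0 1; 0 0 0 0 0 0 1; 0 0 0 0 0 0 1; 0 0 0 0 0 0 1; 0 0 0 0 0 0 1",
)

```text
time_s: 23.3
position: [0.6036, -0.2143, 0.2649]
orientation: [-2.231, -2.211, -0.0]
force: [-0.6, 0.6, -6.2]
width: 0.0473
grasp_force: 58.0
```

>>> carry_out(
  plan="0 0 0 0 0 0 1; 0 0 0 0 0 0 1; 0 0 0 0 0 0 1; 0 0 0 0 0 0 1; 0 0 0 0 0 0 1; 0 0 0 0 0 0 1; 0 0 0 0 0 0 1; 0 0 0 0 0 0 1",
)

```text
time_s: 24.3
position: [0.6036, -0.2143, 0.265]
orientation: [-2.231, -2.211, -0.0]
force: [-0.2, -1.4, -5.7]
width: 0.0473
grasp_force: 58.0
```

>>> carry_out(
  plan="0 0 0 0 0 0 1; 0 0 0 0 0 0 1; 0 0 0 0 0 0 1; 0 0 0 0 0 0 1",
)

```text
time_s: 24.8
position: [0.6036, -0.2143, 0.2649]
orientation: [-2.231, -2.211, -0.0]
force: [0.2, -0.2, -6.8]
width: 0.0474
grasp_force: 58.0
```

Run:
```python
from h import *
o=arm.get_obs();print(o["position"],o["force"],o["grasp_force"])
for n in("side","top"):
    im,d=grab_frame(n);cv2.imwrite(f"pics/{n}4.png",im)
    for l in("green_tab","green_hook","tag_green","tube","tag_red","tag_yellow"):
        print(n,l,[(np.round(r["position"],3),round(r["conf"],2)) for r in tip_of(n,l)])
exec(open("meas.py").read())
```

```text
[ 0.60361866 -0.21432258  0.26494645] [ 0.17634933 -0.24734224 -6.78132995] 57.99750208854675
side green_tab [(array([0.267, 0.322, 0.285]), 0.93), (array([0.536, 0.091, 0.139]), 0.86), (array([ 0.602, -0.147,  0.341]), 0.78)]
side green_hook [(array([0.539, 0.088, 0.105]), 0.96), (array([ 0.604, -0.146,  0.281]), 0.94), (array([0.261, 0.316, 0.219]), 0.8)]
side tag_green [(array([0.536, 0.09 , 0.002]), 0.91), (array([ 0.601, -0.149,  0.125]), 0.88), (array([0.265, 0.322, 0.003]), 0.82)]
side tube [(array([ 0.601, -0.22 ,  0.282]), 0.84)]
side tag_red [(array([0.45 , 0.345, 0.01 ]), 0.86)]
side tag_yellow [(array([0.463, 0.268, 0.009]), 0.9)]
top green_tab [(array([0.268, 0.317, 0.286]), 0.93), (array([ 0.603, -0.147,  0.336]), 0.63), (array([0.536, 0.089, 0.141]), 0.63)]
top green_hook [(array([0.266, 0.317, 0.217]), 0.96), (array([ 0.604, -0.148,  0.282]), 0.72), (array([0.538, 0.091, 0.111]), 0.72)]
top tag_green [(array([0.538, 0.089, 0.003]), 0.73), (array([ 0.601, -0.143,  0.124]), 0.65), (array([0.265, 0.321, 0.002]), 0.65)]
top tube [(array([ 0.604, -0.221,  0.283]), 0.77)]
top tag_red [(array([0.45 , 0.344, 0.008]), 0.93)]
top tag_yellow [(array([0.463, 0.271, 0.012]), 0.93)]Traceback (most recent call last):
  File "<stdin>", line 7, in <module>
  File "<string>", line 11, in <module>
    return _quantile_unchecked(
        a, q, axis, out, overwrite_input, method, keepdims, weights)
    return _ureduce(a,
                    func=_quantile_ureduce_func,
    ...<5 lines>...
                    overwrite_input=overwrite_input,
                    method=method)
    r = func(a, **kwargs)
    result = _quantile(arr,
                       quantiles=q,
    ...<2 lines>...
                       out=out,
                       weights=wgt)
    slices_having_nans = np.isnan(arr[-1, ...])
                                  ~~~^^^^^^^^^
IndexError: index -1 is out of bounds for axis 0 with size 0
```

View pics/side4.png

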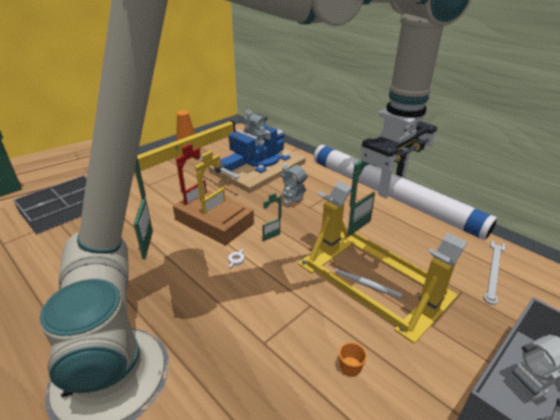

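The tube is held clear of the rack from (318,157) to (490,225), with the tag hanging freely at (360,200). Everything else is in place, so I hand it in.

```bash
python3 -c "
from rig import arm
print(arm.sign_off())"
```

```text
the job is handed in; nothing more can be done
None
```

The green tag hangs freely on the tube, which the arm lifted about 7.7 cm out of the rack and held still and level by eye for over three seconds; I handed the job in with the arm still gripping it, and the sign-off gave no verdict.

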